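# Pad firmness check on a swing-away craft press

## Task

First swing the press's upper head aside to its stop, so that the pad below lies open, then lift the firmness tester out of its wooden stand. Hold the tester upright and press its spring plunger gently, to about half its travel, on the pad inside the ring-shaped paper mark (not the cross). Finish while still holding it there, with nothing but the plunger touching the press and the mug, tape, screwdriver and jar left where they are.

Things in the scene. Friction and masses are not known exactly. Their poses are not given: they have to be found in the camera images.
- press: small craft press fixed on the counter; origin on the counter under the centre of the lower platen, 150 x 150 mm. +x points to the hinge column, z up. A hard grey pad, 146 x 146 mm, flat top 60 mm above the counter, lies on the platen with two paper marks. The column (radius 30 mm, 147 mm high with its cap) stands 130 mm from the platen centre along press +x
- head (a joint): swing of the dark upper head on its upright hinge, rad: 0 = over the pad, 1.6 = aside at its stop. From above it opens clockwise, towards press +y. It stays where it is left (friction about 0.2 N m). Its plate, 150 x 150 mm, is 25 mm above the pad, top 111 mm above the counter; the steel arm on it reaches 134 mm
- head_hinge (a point): point on the head's upright hinge axis, 85 mm above the counter
- head_handle (a point): upright round rubber grip near the free front edge of the head, diameter 24 mm, from 129 to 185 mm above the counter; this point is on its axis, 175 mm above the counter and 175 mm from the hinge axis. It can be gripped or pushed from above
- tester: firmness tester standing loose in the stand: black block 34 (x) x 26 (y) x 60 (z) mm with a round dial on its +x face (38 mm across, out to x = 25 mm), a steel barrel 22 mm thick below and a sprung plunger under that. About 175 g. Origin at the centre of the block's underside, z up; barrel to 36 mm, plunger tip 48 mm below. Grip the block's y faces. The block rests on the stand's top
- plunger (a joint): how far the tester's plunger is pushed in, m: 0 = free, 0.008 = at its stop; 1.4 N starts it, about 4.2 N at half travel and 7 N at the end
- plunger_tip (a point): lower end of the plunger (8 mm diameter), on the tester's axis
- stand: fixed wooden block 80 x 80 x 55 mm with an upright hole of 26 mm through its middle; origin on the counter under its centre
- ring_mark: flat white paper ring on the pad, 32 mm outside and 20 mm inside diameter, under 1 mm thick; origin at its centre on the pad's top
- cross_mark: flat white paper cross on the pad, 32 mm across; not the spot to test
- mug: blue mug, 80 mm wide, 90 mm high; leave alone
- tape: roll of paper tape lying flat, 90 mm across, 25 mm high; leave alone
- screwdriver: screwdriver lying on the counter; leave alone
- rivet_jar: small jar, 60 mm wide, 70 mm high; leave alone
There are look-alikes about, which are no part of the job. What is shaped like the stand but orange or red is not meant.

How it is judged:
On the way, in this order (a step that is already met when the one before it is completed fails the run):
1. the head is swung aside while the tester still stands in its stand (value of joint head above 1.35 rad and distance of tester from where it was at the start of the episode below 0.02 m), for 0.2 s.
2. the gripper holds the tester clear of the stand (z of tester in the frame of stand above 0.105 m and contact force between the fingers and tester above 1 N and contact force between tester and stand below 0.1 N), for 0.2 s.
At the end, for the whole second after the job is handed in: The head is aside (joint over 1.35 rad); the gripper still holds the tester, upright within 0.1 rad and at rest, its tip within 10 mm of the ring mark's centre on the pad, pressing with 1.5 to 8 N and the plunger 1.5 to 6.5 mm in; the arm itself touches no part of the press (value of joint head above 1.35 rad and contact force between the fingers and tester above 1 N and angle between tester's own z axis and vertical below 0.1 rad and horizontal distance between plunger_tip and ring_mark below 0.01 m and z of plunger_tip in the frame of press below 0.063 m and contact force between tester and press between 1.5 and 8 N and value of joint plunger between 0.0015 and 0.0065 m and contact force between each of the arm, the fingers and press below 0.5 N and linear speed of tester below 0.02 m/s); the arm keeps its last pose, push and grip.
It fails at once if the tester is pressed hard on the press (over 15 N) (contact force between tester and press above 15 N).
It fails at once if a bystander is disturbed (distance of any of mug, tape, screwdriver, rivet_jar from where it was at the start of the episode above 0.02 m).
It also fails if it takes over 59 s, if anything falls off the work surface, if the arm or the gripper's body presses on something with over 40 N, if the wrist force passes 120 N, or if a joint passes its speed limit or range.

## Robot

A 6-joint arm with a two-finger parallel gripper is mounted at the origin on the work surface. World frame = base frame: x ahead of the robot, y to its left, z up, the work surface at z = 0. Lengths are in m, angles in rad, forces in N, time in s.
With the tool pointing down it reaches from about 0.35 to 0.85 m from the base axis. Payload 8.1 kg.
Tool frame: the origin (TCP) lies at the centre of the arm's flange, where the gripper is bolted on; the fingertips stand 186 mm ahead of it and the grasp point (between the pads) lies 167 mm ahead of it; z points along the fingers, y is the line along which they close (so a half turn about z gives the same grasp; the last joint's range is limited). The gripper opens to 93 mm and grips with 3 to 60 N. Pads are 15 mm wide; open, the fingers measure 128 mm over their backs; the gripper's body (75 mm by 188 mm) begins 65 mm behind the grasp point.
Start: joints at [-1.188, 0.13, 1.488, -0, 1.523, -0.085], TCP at [0.271, -0.536, 0.405] pointing down, gripper open.
Joint ranges: [-2.96, 2.96], [-0.89, 2.26], [0.02, 2.5], [-1.34, 4.48], [0, 2.73], [-2.66, 2.66]. Speed limits (rad/s): [2.39, 2.39, 2.79, 3.14, 3.14, 3.14].

## Interface

Orientations are given as a rotation vector (axis times angle).
In Python, from plant import robot gives the robot as it stands.
- The arm moves only by the tool apply_moves, never from a script. Its argument "series" is a list of rows, each a list of 2 entries, a list of its own where there are three numbers: the shift along the tool's x, y, z in mm, then the turn, a rotation vector about the tool's x, y, z in rad. A call has 1 to 12 rows; each row shifts and turns the commanded pose from where the row before left it, along the tool's axes as they then stand; what a row does not reach is not made up. A row lasts 1/12 s, in which the tool goes at most 41.7 mm and 7.16 degrees, less where a joint would pass 70% of its speed; a pose out of reach is approached as far as the arm can. A call is refused whole if a number of a shift passes 41.7 or a number of a turn 0.125, either way. A call with a gripper value outside its range is refused whole. "claw" is the opening, from 0 (shut) to 1 (fully open), set as the call begins (left out, the last holds). The fingers move at their own pace and stop on an object; "newtons" is the grip in N (left out, the last holds). Time passes only in rows, so rows that do not move let the fingers close. It gives the time, the measured TCP pose, the force, the opening and the grip force at its end, in the units of the state.
- robot.read_state(): the state, without advancing time (a new reading comes with each control period).
- robot.read_camera(name): name is "side" or "top" or "wrist"; returns (picture, depth): 420x560x3 uint8, blue, green, red; 420x560 float32, m along the optical axis (not along the pixel's ray), 0 where there is no reading.
- robot.calibration(name): a dict with "fx", "fy", "cx", "cy" (pixels), "extrinsics" (4x4, takes a point from world to camera coordinates). Camera axes: x right, y down, z forward; pixel columns grow to the right and rows downward; lengths in m; the calibration is good to about 2 mm. The wrist camera is an equidistant fisheye: a pixel r from the principal point sees the ray r / f radians off the axis. A picture is of the moment at which its call begins: read the wrist's pose just before it. calibration takes no time and is no camera call; for the wrist camera it gives the pose at the moment of the call.
- robot.close_job(): hands the job in; it is judged then, once.
The state is a dict: "t": time; "q": joint angles; "dq": joint speeds; "joint_torque": joint torques, N m; "tool_pos": TCP position; "orientation": TCP orientation; "force": force on the tool from outside, world axes, zero at the start; "wrist_torque": the same for the moment, N m; "opening": finger opening in m; "gripper_force": force on a finger pad.
Only numpy, scipy, OpenCV 4.12 (cv2) and the standard library are available. Lean on these libraries where they do the work, as an engineer would, in place of code of your own. Each camera call takes 0.05 s, during which the arm holds its last target. There are 200 camera calls.

## Working session

There is one attempt and no reset: what is moved stays moved. The work goes in short steps, Python scripts to look and compute and a tool call to move; the robot and the scene stay as the last step left them, time stands still between calls to the robot, and variables do not carry over. Pictures are saved under pics/ and viewed, at most 10 in all, crops included, and the job is handed in when it is done.

Besides the shell and the picture viewer there is one more tool, called after ">>>" as name(argument=value, ...) on one line, values as JSON. apply_moves: Moves the arm, as the interface text tells. Its arguments: {"type":"object","properties":{"series":{"type":"array"},"claw":{"type":"number"},"newtons":{"type":"number"}},"required":["series"]}

```bash
mkdir -p pics; ls; cat > h.py <<'E'
import numpy as np, cv2, pickle
from plant import robot
def snap(n,f):
    c=robot.calibration(n); p,d=robot.read_camera(n)
    cv2.imwrite(f'pics/{f}.png',p); pickle.dump((c,p,d),open(f'{f}.pkl','wb')); return c,p,d
def cloud(f):
    c,p,d=pickle.load(open(f'{f}.pkl','rb'))
    v,u=np.mgrid[:420,:560]
    P=np.stack([(u-c['cx'])/c['fx']*d,(v-c['cy'])/c['fy']*d,d],-1)
    E=np.array(c['extrinsics']); return (P-E[:3,3])@E[:3,:3],p,d
E
python3 - <<'E'
from h import *
np.set_printoptions(precision=4,suppress=True)
for n in('top','side'):
    c,p,d=snap(n,n); print(n,c['fx'],np.linalg.inv(c['extrinsics'])[:3])
print(robot.read_state())
E
```

```text
pics
top 449.69527853559345 [[-0.023  -0.9914  0.1285  0.3466]
 [-0.9997  0.0213 -0.0146 -0.0556]
 [ 0.0117 -0.1288 -0.9916  1.4248]]
side 537.9227930363732 [[-0.7543 -0.3921  0.5265 -0.2061]
 [-0.6561  0.4213 -0.6261  0.7617]
 [ 0.0237 -0.8178 -0.5751  0.8954]]
{'t': 0.1, 'q': array([-1.1884,  0.1311,  1.4892,  0.    ,  1.523 , -0.0854]), 'dq': array([-0.0003, -0.001 , -0.0009, -0.0002,  0.0001,  0.0004]), 'joint_torque': array([  0.0019, -56.134 , -49.3094,   0.077 ,   0.0292,  -0.0001]), 'tool_pos': array([ 0.2705, -0.5353,  0.4038]), 'orientation': array([-3.0544, -0.7278,  0.0004]), 'force': array([0.5487, 0.6588, 0.3313]), 'wrist_torque': array([ 0.0037, -0.0504,  0.0177]), 'gripper_force': 0.0, 'opening': 0.09320689024657283}
```

View pics/top.png

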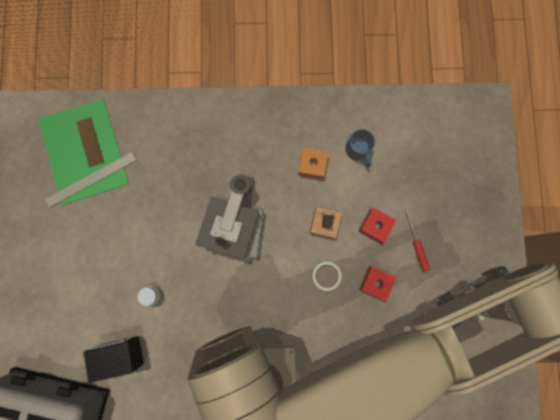

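View pics/side.png

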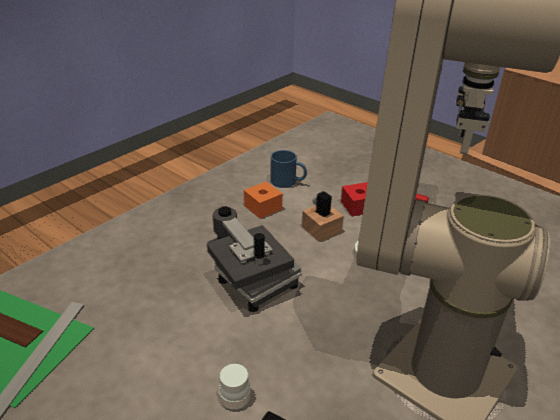

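The top view shows the press at (230,228), its column at (240,185), the head handle at (222,243), and the tester in the natural wooden stand at (327,222). The mug is at (361,145), the tape at (327,277), the screwdriver at (417,245) and the jar at (149,297). Next I'll measure positions from the depth.

```bash
python3 - <<'E'
from h import *
np.set_printoptions(precision=4,suppress=True)
for f in('top','side'):
    W,p,d=cloud(f); x,y,z=W[...,0],W[...,1],W[...,2]; ok=d>0
    if f=='top': s0=W[222,326]; print('approx',W[243,222],W[185,240],W[222,328],W[215,318])
    def rep(n,m):
        P=W[m&ok]
        if len(P)<4: print(n,len(P));return
        r=cv2.minAreaRect(np.float32(P[:,:2]*1000)); print(f,n,len(P),P.mean(0),'rect',np.round(r[0],1),np.round(r[1],1),round(r[2],1),'z',P[:,2].min(),P[:,2].max())
    near=lambda a,r:(np.hypot(x-a[0],y-a[1])<r)
    if f=='top': H,C,T,S=W[243,222].copy(),W[185,240].copy(),W[222,328].copy(),W[215,318].copy()
    rep('handle',near(H,.05)&(z>.15)&(z<.2))
    rep('cap',near(C,.05)&(z>.138)&(z<.16))
    rep('tester',near(T,.06)&(z>.085)&(z<.14))
    rep('testertop',near(T,.06)&(z>.108)&(z<.14))
    rep('stand',near(T,.07)&(z>.045)&(z<.062))
    rep('plate',near((H+C)/2,.15)&(z>.1)&(z<.12))
    rep('pad',near((H+C)/2,.17)&(z>.05)&(z<.07))
i=cv2.imread('pics/top.png')[160:300,180:360]
j=cv2.imread('pics/side.png')[150:320,190:370]
cv2.imwrite('pics/z.png',np.hstack([cv2.resize(i,None,fx=2.2,fy=2.2,interpolation=3),cv2.resize(j,(396,308),interpolation=3)]))
E
```

```text
approx [0.42   0.0896 0.1839] [0.5876 0.0409 0.1494] [ 0.4783 -0.2124  0.1185] [ 0.5066 -0.1898  0.0582]
top handle 71 [0.4257 0.0966 0.1811] rect [426.  98.] [23.1 21.9] 86.7 z 0.15068109758126957 0.1910617615413195
top cap 129 [0.5917 0.0438 0.1444] rect [582.3  41.7] [52.3 67.8] 89.8 z 0.1381181435060582 0.15311647052317756
top tester 152 [ 0.4878 -0.2123  0.1106] rect [ 487.9 -213.6] [36.5 41.7] 81.3 z 0.08534243864504805 0.12382776120710301
top testertop 112 [ 0.4855 -0.2129  0.1147] rect [ 487.1 -213.5] [25.6 39.6] 80.5 z 0.10821102255741392 0.12382776120710301
top stand 519 [ 0.4808 -0.2113  0.0549] rect [ 484.1 -213. ] [80.1 80.7] 75.5 z 0.04581469462690463 0.06198657411689336
top plate 1777 [0.4658 0.083  0.1109] rect [499.9  74.3] [150.5 214.2] 71.9 z 0.1006860955953235 0.11983542808222981
top pad 362 [0.44   0.0109 0.0599] rect [463.4  61.2] [143.4 147.6] 80.9 z 0.05030075935640031 0.06834615189762973
side handle 192 [0.4224 0.1041 0.172 ] rect [425.4 100.7] [22.1 26.3] 57.2 z 0.15009826921685648 0.18892489346708766
side cap 113 [0.5879 0.0477 0.145 ] rect [575.5  47.8] [36.5 60.9] 84.8 z 0.1380999211660135 0.15025342097230554
side tester 235 [ 0.4831 -0.2051  0.104 ] rect [ 487.5 -209.4] [47.9 34.7] 5.3 z 0.08518572242918178 0.1181479648086409
side testertop 99 [ 0.4812 -0.2089  0.1134] rect [ 485.9 -210.8] [30.8 43.6] 85.3 z 0.10802714324047646 0.1181479648086409
side stand 484 [ 0.4756 -0.2     0.0537] rect [ 484.  -211.2] [83.6 88.7] 76.7 z 0.04509894075539321 0.06185753964879377
side plate 2218 [0.4588 0.0996 0.1104] rect [495.3  76.9] [152.8 215. ] 71.7 z 0.10000923487641901 0.11986745310830632
side pad 619 [0.4064 0.0883 0.0586] rect [475.3  95.7] [232.6 139. ] 15.8 z 0.05000934816975132 0.06978229517464048
```

View pics/z.png

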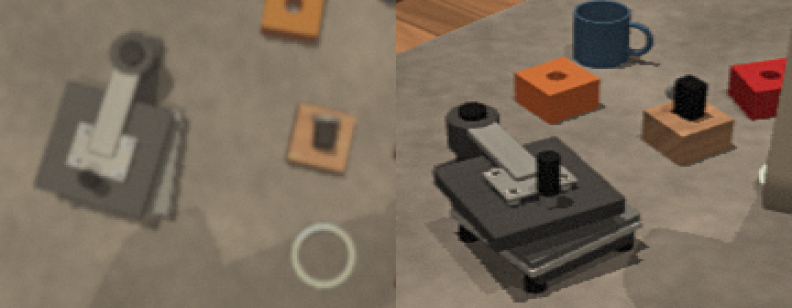

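The crop confirms the layout: the dial is on the tester's far (+x) side, and the head is already slightly open, at about 0.18 rad. My plan is to grip the handle with the fingers closing along the tangent and turn it around the arc.

```bash
cat >> h.py <<'E'
from scipy.spatial.transform import Rotation as Ro
def plan(pos,yaw=None):
    """mm shift in tool axes to TCP pos; then turn (tool axes) to point down with tool y at yaw (deg)"""
    s=robot.read_state(); R=Ro.from_rotvec(s['orientation'])
    print('t',s['t'],'pos',np.round(s['tool_pos'],4),'yaw_y',np.round(np.degrees(np.arctan2(*R.as_matrix()[[1,0],1])),2),'q',np.round(s['q'],2),'F',np.round(s['force'],2),'open',s['opening'],'g',s['gripper_force'])
    d=R.inv().apply(np.array(pos)-s['tool_pos'])*1000; print('shift mm',np.round(d,1))
    if yaw is not None:
        a=np.radians(yaw); y=np.array([np.cos(a),np.sin(a),0]); z=np.array([0,0,-1.]); G=Ro.from_matrix(np.stack([np.cross(y,z),y,z],1))
        print('turn',np.round((R.inv()*G).as_rotvec(),3))
E
python3 -c "
from h import *
plan([.4255,.0985,.40],71.8)"
```

```text
t 0.1 pos [ 0.2705 -0.5353  0.4038] yaw_y -63.2 q [-1.19  0.13  1.49  0.    1.52 -0.09] F [0.55 0.66 0.33] open 0.09320689024657283 g 0.0
shift mm [ 424.2 -495.8    4.7]
turn [-1.000e-03 -2.000e-03 -2.356e+00]
```

>>> apply_moves(series=[[[21.2, -24.8, 0], [0, 0, 0]], [[21.2, -24.8, 0], [0, 0, 0]], [[21.2, -24.8, 0], [0, 0, 0]], [[21.2, -24.8, 0], [0, 0, 0]], [[21.2, -24.8, 0], [0, 0, 0]], [[21.2, -24.8, 0], [0, 0, 0]], [[21.2, -24.8, 0], [0, 0, 0]], [[21.2, -24.8, 0], [0, 0, 0]], [[21.2, -24.8, 0], [0, 0, 0]], [[21.2, -24.8, 0], [0, 0, 0]]], claw=1)

```text
t: 0.93
tool_pos: [0.3478, -0.217, 0.4044]
orientation: [-3.056, -0.727, 0.0]
force: [1.2, -0.3, 0.2]
opening: 0.0929
gripper_force: 0.0
```

>>> apply_moves(series=[[[21.2, -24.8, 0], [0, 0, 0]], [[21.2, -24.8, 0], [0, 0, 0]], [[21.2, -24.8, 0], [0, 0, 0]], [[21.2, -24.8, 0], [0, 0, 0]], [[21.2, -24.8, 0], [0, 0, 0]], [[21.2, -24.8, 0], [0, 0, 0]], [[21.2, -24.8, 0], [0, 0, 0]], [[21.2, -24.8, 0], [0, 0, 0]], [[21.2, -24.8, 0], [0, 0, 0]], [[21.2, -24.8, 0], [0, 0, 0]]])

```text
t: 1.77
tool_pos: [0.4252, 0.1001, 0.4045]
orientation: [3.056, 0.728, -0.0]
force: [0.9, -1.3, -0.1]
opening: 0.0933
gripper_force: 0.0
```

>>> apply_moves(series=[[[0, 0, 0], [0, 0, -0.118]], [[0, 0, 0], [0, 0, -0.118]], [[0, 0, 0], [0, 0, -0.118]], [[0, 0, 0], [0, 0, -0.118]], [[0, 0, 0], [0, 0, -0.118]], [[0, 0, 0], [0, 0, -0.118]], [[0, 0, 0], [0, 0, -0.118]], [[0, 0, 0], [0, 0, -0.118]], [[0, 0, 0], [0, 0, -0.118]], [[0, 0, 0], [0, 0, -0.118]]])

```text
t: 2.6
tool_pos: [0.4252, 0.0983, 0.4043]
orientation: [-2.127, -2.311, 0.001]
force: [1.0, 0.5, 0.7]
opening: 0.093
gripper_force: 0.0
```

>>> apply_moves(series=[[[0, 0, 0], [0, 0, -0.118]], [[0, 0, 0], [0, 0, -0.118]], [[0, 0, 0], [0, 0, -0.118]], [[0, 0, 0], [0, 0, -0.118]], [[0, 0, 0], [0, 0, -0.118]], [[0, 0, 0], [0, 0, -0.118]], [[0, 0, 0], [0, 0, -0.118]], [[0, 0, 0], [0, 0, -0.118]], [[0, 0, 0], [0, 0, -0.118]], [[0, 0, 0], [0, 0, -0.118]], [[0, 0, 0], [0, 0, 0]], [[0, 0, 0], [0, 0, 0]]])

```text
t: 3.6
tool_pos: [0.4253, 0.0984, 0.4044]
orientation: [-0.497, -3.102, 0.0]
force: [-0.1, -0.2, 0.9]
opening: 0.0928
gripper_force: 0.0
```

```bash
python3 - <<'E'
from h import *
snap('top','top2'); snap('wrist','w2')
plan([.4255,.0985,.34],71.8)
W,p,d=cloud('top2'); m=(d>0)&(np.hypot(W[...,0]-.4255,W[...,1]-.0985)<.04)&(W[...,2]>.14)&(W[...,2]<.19)
print(m.sum())
E
```

```text
t 3.7 pos [0.4253 0.0984 0.4046] yaw_y 71.8 q [ 0.11 -0.33  1.92  0.    1.55 -1.14] F [-0.68  0.94  0.22] open 0.09299862059236844 g 0.0
shift mm [-0.2  0.2 64.6]
turn [-0. -0.  0.]
0
```

View pics/w2.png

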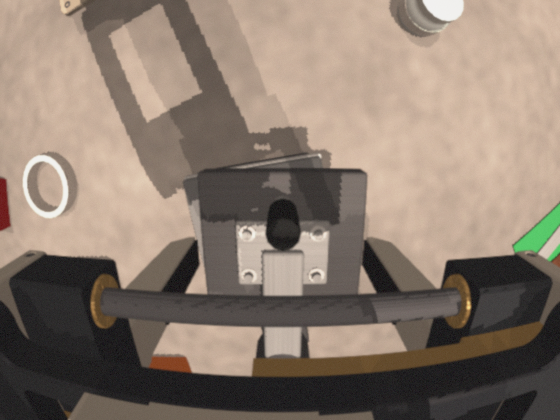

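The wrist view has the handle at (283,220), centred between the fingers and aligned. I'll descend and grip it.

>>> apply_moves(series=[[[0, 0, 13], [0, 0, 0]], [[0, 0, 13], [0, 0, 0]], [[0, 0, 13], [0, 0, 0]], [[0, 0, 13], [0, 0, 0]], [[0, 0, 12], [0, 0, 0]], [[0, 0, 0], [0, 0, 0]]])

```text
t: 4.2
tool_pos: [0.4243, 0.0982, 0.3372]
orientation: [-0.492, -3.098, 0.002]
force: [-0.1, -0.4, -0.7]
opening: 0.093
gripper_force: 0.0
```

>>> apply_moves(series=[[[0, 0, 0], [0, 0, 0]], [[0, 0, 0], [0, 0, 0]], [[0, 0, 0], [0, 0, 0]], [[0, 0, 0], [0, 0, 0]], [[0, 0, 0], [0, 0, 0]], [[0, 0, 0], [0, 0, 0]], [[0, 0, 0], [0, 0, 0]], [[0, 0, 0], [0, 0, 0]]], claw=0, newtons=10)

```text
t: 4.87
tool_pos: [0.4254, 0.0984, 0.3409]
orientation: [0.491, 3.103, 0.0]
force: [-0.2, 0.1, 0.1]
opening: 0.0442
gripper_force: 0.0
```

>>> apply_moves(series=[[[0, 0, 0], [0, 0, 0]], [[0, 0, 0], [0, 0, 0]], [[0, 0, 0], [0, 0, 0]], [[0, 0, 0], [0, 0, 0]], [[0, 0, 0], [0, 0, 0]], [[-0.22, 8.75, 0], [0, 0, 0.05]], [[-0.22, 8.75, 0], [0, 0, 0.05]], [[-0.22, 8.75, 0], [0, 0, 0.05]]])

```text
t: 5.53
tool_pos: [0.4352, 0.1228, 0.3407]
orientation: [-0.726, -3.056, 0.001]
force: [-1.4, 0.5, 1.9]
opening: 0.0238
gripper_force: 10.0
```

>>> apply_moves(series=[[[-0.22, 8.75, 0], [0, 0, 0.05]], [[-0.22, 8.75, 0], [0, 0, 0.05]], [[-0.22, 8.75, 0], [0, 0, 0.05]], [[-0.22, 8.75, 0], [0, 0, 0.05]], [[-0.22, 8.75, 0], [0, 0, 0.05]], [[-0.22, 8.75, 0], [0, 0, 0.05]], [[-0.22, 8.75, 0], [0, 0, 0.05]], [[-0.22, 8.75, 0], [0, 0, 0.05]], [[-0.22, 8.75, 0], [0, 0, 0.05]], [[-0.22, 8.75, 0], [0, 0, 0.05]]])

```text
t: 6.37
tool_pos: [0.4919, 0.189, 0.3407]
orientation: [-1.458, -2.781, -0.0]
force: [-3.4, 2.4, 2.9]
opening: 0.0237
gripper_force: 10.0
```

>>> apply_moves(series=[[[-0.22, 8.75, 0], [0, 0, 0.05]], [[-0.22, 8.75, 0], [0, 0, 0.05]], [[-0.22, 8.75, 0], [0, 0, 0.05]], [[-0.22, 8.75, 0], [0, 0, 0.05]], [[-0.22, 8.75, 0], [0, 0, 0.05]], [[-0.22, 8.75, 0], [0, 0, 0.05]], [[-0.22, 8.75, 0], [0, 0, 0.05]], [[-0.22, 8.75, 0], [0, 0, 0.05]], [[-0.22, 8.75, 0], [0, 0, 0.05]], [[-0.22, 8.75, 0], [0, 0, 0.05]]])

```text
t: 7.2
tool_pos: [0.5732, 0.22, 0.3408]
orientation: [-2.099, -2.334, -0.002]
force: [-2.1, 8.1, 0.8]
opening: 0.0234
gripper_force: 10.0
```

>>> apply_moves(series=[[[-0.22, 8.75, 0], [0, 0, 0.05]], [[-0.22, 8.75, 0], [0, 0, 0.05]], [[-0.22, 8.75, 0], [0, 0, 0.05]], [[-0.22, 8.75, 0], [0, 0, 0.05]], [[0, 0, 0], [0, 0, 0]]])

```text
t: 7.62
tool_pos: [0.6091, 0.2202, 0.3408]
orientation: [-2.324, -2.112, -0.005]
force: [1.7, 9.2, -0.4]
opening: 0.0239
gripper_force: 10.0
```

>>> apply_moves(series=[[[0, 0, 0], [0, 0, 0]], [[0, 0, 0], [0, 0, 0]], [[0, 0, 0], [0, 0, 0]], [[0, 0, 0], [0, 0, 0]], [[0, 0, 0], [0, 0, 0]], [[0, 0, 0], [0, 0, 0]], [[0, 0, -10], [0, 0, 0]], [[0, 0, -15], [0, 0, 0]], [[0, 0, -15], [0, 0, 0]], [[0, 0, -15], [0, 0, 0]], [[0, 0, -10], [0, 0, 0]]], claw=1)

```text
t: 8.53
tool_pos: [0.6084, 0.2186, 0.4086]
orientation: [2.322, 2.115, 0.004]
force: [-0.4, -0.8, 0.3]
opening: 0.0911
gripper_force: 0.0
```

```bash
python3 - <<'E'
from h import *
snap('top','top3'); snap('wrist','w3')
plan([.4835,-.2125,.38],-99.5)
E
```

```text
t 8.6333 pos [0.6087 0.2187 0.4091] yaw_y -5.33 q [ 0.27  0.25  1.34 -0.    1.54  0.36] F [ 0.51 -0.02 -0.36] open 0.09244374797531342 g 0.0
shift mm [-441.1  -84.7   27.9]
turn [ 0.002 -0.005  1.644]
```

View pics/top3.png

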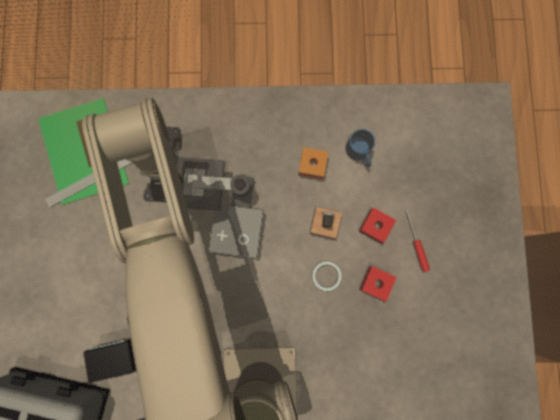

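The pad is open. The ring is at (243,239), the cross at (222,235), and the tester is still in its stand at (327,222). I'll move over the tester.

>>> apply_moves(series=[[[-22, -4.2, 0], [0, 0, 0]], [[-22, -4.2, 0], [0, 0, 0]], [[-22, -4.2, 0], [0, 0, 0]], [[-22, -4.2, 0], [0, 0, 0]], [[-22, -4.2, 0], [0, 0, 0]], [[-22, -4.2, 0], [0, 0, 0]], [[-22, -4.2, 0], [0, 0, 0]], [[-22, -4.2, 0], [0, 0, 0]], [[-22, -4.2, 0], [0, 0, 0]], [[-22, -4.2, 0], [0, 0, 0]]])

```text
t: 9.47
tool_pos: [0.5452, 0.0025, 0.4048]
orientation: [-2.322, -2.115, 0.001]
force: [0.2, -0.0, -0.5]
opening: 0.0929
gripper_force: 0.0
```

>>> apply_moves(series=[[[-22, -4.2, 0], [0, 0, 0]], [[-22, -4.2, 0], [0, 0, 0]], [[-22, -4.2, 0], [0, 0, 0]], [[-22, -4.2, 0], [0, 0, 0]], [[-22, -4.2, 0], [0, 0, 0]], [[-22, -4.2, 0], [0, 0, 0]], [[-22, -4.2, 0], [0, 0, 0]], [[-22, -4.2, 0], [0, 0, 0]], [[-22, -4.2, 0], [0, 0, 0]], [[-22, -4.2, 0], [0, 0, 0]]])

```text
t: 10.3
tool_pos: [0.483, -0.2126, 0.4048]
orientation: [-2.321, -2.115, 0.001]
force: [0.9, -0.3, -0.3]
opening: 0.0928
gripper_force: 0.0
```

>>> apply_moves(series=[[[0, 0, 0], [0, 0, 0.117]], [[0, 0, 0], [0, 0, 0.117]], [[0, 0, 0], [0, 0, 0.117]], [[0, 0, 0], [0, 0, 0.117]], [[0, 0, 0], [0, 0, 0.117]], [[0, 0, 0], [0, 0, 0.117]], [[0, 0, 0], [0, 0, 0.117]]])

```text
t: 10.88
tool_pos: [0.4834, -0.2116, 0.4047]
orientation: [-2.975, -1.007, 0.002]
force: [0.5, 0.2, -0.9]
opening: 0.0929
gripper_force: 0.0
```

>>> apply_moves(series=[[[0, 0, 0], [0, 0, 0.117]], [[0, 0, 0], [0, 0, 0.117]], [[0, 0, 0], [0, 0, 0.117]], [[0, 0, 0], [0, 0, 0.117]], [[0, 0, 0], [0, 0, 0.117]], [[0, 0, 0], [0, 0, 0.117]], [[0, 0, 0], [0, 0, 0.117]], [[0, 0, 0], [0, 0, 0]], [[0, 0, 0], [0, 0, 0]]])

```text
t: 11.63
tool_pos: [0.4835, -0.2116, 0.405]
orientation: [-3.132, 0.246, 0.002]
force: [-0.5, -0.4, 0.1]
opening: 0.0928
gripper_force: 0.0
```

```bash
python3 - <<'E'
from h import *
np.set_printoptions(precision=4,suppress=True)
snap('top','top4'); snap('side','side4'); snap('wrist','w4')
plan([.4835,-.2125,.38],-99.5)
W,p,d=cloud('top4'); c=robot.calibration('top'); E=np.array(c['extrinsics']); R,t=E[:3,:3],E[:3,3]; o=-R.T@t
def at(u,v,z):
    r=R.T@[(u-c['cx'])/c['fx'],(v-c['cy'])/c['fy'],1]; return o+r*(z-o[2])/r[2]
g=p.astype(float).mean(2)
for n,u,v in(('ring',243,239),('cross',222,235)):
    s=g[v-9:v+10,u-9:u+10]; th=np.percentile(s,60)
    vv,uu=np.mgrid[v-9:v+10,u-9:u+10]; w=np.clip(s-np.median(s)-15,0,None); w[s<np.median(s)+15]=0
    U,V=(uu*w).sum()/w.sum(),(vv*w).sum()/w.sum(); print(n,U,V,at(U,V,.06))
x,y,z=W[...,0],W[...,1],W[...,2]; ok=d>0
m=ok&(z>.052)&(z<.068)&(np.hypot(x-.463,y-.061)<.12); P=W[m]; r=cv2.minAreaRect(np.float32(P[:,:2]*1000)); print('pad',r,P[:,2].mean())
m=ok&(z>.10)&(z<.12)&(np.hypot(x-.61,y-.19)<.14); P=W[m]; print('plate',cv2.minAreaRect(np.float32(P[:,:2]*1000)))
a=cv2.resize(p[150:270,180:300],(400,400),interpolation=3); b=cv2.resize(cv2.imread('pics/w4.png'),(533,400))[:,66:466]
cv2.imwrite('pics/z4.png',np.hstack([a,b]))
E
```

```text
t 11.7833 pos [ 0.4836 -0.2116  0.4054] yaw_y -99.0 q [-0.51 -0.07  1.69  0.    1.52  1.22] F [-0.22  0.33  0.11] open 0.09309549325404823 g 0.0
shift mm [ 0.   0.9 25.4]
turn [-0.     0.     0.009]
ring 243.20591039084843 239.06911344137274 [0.4378 0.0399 0.06  ]
cross 221.86217747010696 235.24166142227813 [0.4508 0.1044 0.06  ]
pad ((464.22528076171875, 63.16154479980469), (147.35853576660156, 146.0767364501953), 81.26483154296875) 0.06013030249421763
plate ((602.23828125, 152.51443481445312), (193.55116271972656, 151.35647583007812), 85.3317642211914)
```

View pics/z4.png

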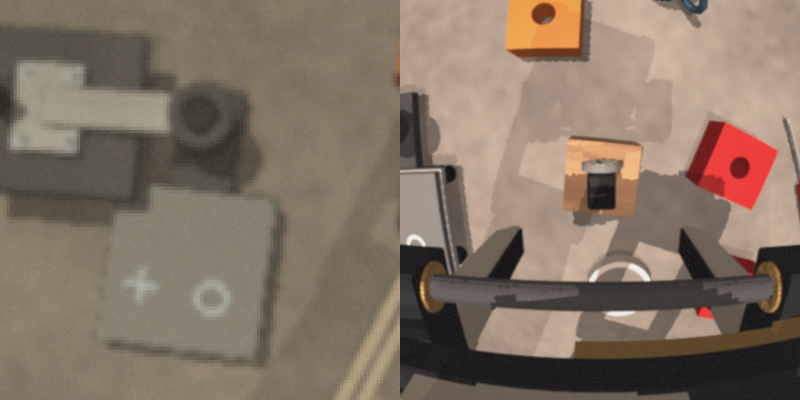

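The left crop shows the ring and cross clear with the head aside. The right crop shows the tester centred between the fingers, its dial forward and aligned. I'll descend and grip it.

>>> apply_moves(series=[[[0, 0.9, 18], [0, 0, 0]], [[0, 0, 18], [0, 0, 0]], [[0, 0, 18], [0, 0, 0]], [[0, 0, 18], [0, 0, 0]], [[0, 0, 18], [0, 0, 0]], [[0, 0, 18], [0, 0, 0]], [[0, 0, 14], [0, 0, 0]], [[0, 0, 13], [0, 0, 0]], [[0, 0, 10], [0, 0, 0]], [[0, 0, 3], [0, 0, 0]], [[0, 0, 0], [0, 0, 0]]])

```text
t: 12.7
tool_pos: [0.4832, -0.2124, 0.2569]
orientation: [-3.131, 0.25, 0.002]
force: [-0.1, 0.4, 0.9]
opening: 0.093
gripper_force: 0.0
```

>>> apply_moves(series=[[[0, 0, 0], [0, 0, 0]], [[0, 0, 0], [0, 0, 0]], [[0, 0, 0], [0, 0, 0]], [[0, 0, 0], [0, 0, 0]], [[0, 0, 0], [0, 0, 0]], [[0, 0, 0], [0, 0, 0]], [[0, 0, 0], [0, 0, 0]], [[0, 0, 0], [0, 0, 0]], [[0, 0, 0], [0, 0, 0]], [[0, 0, 0], [0, 0, 0]], [[0, 0, 0], [0, 0, 0]], [[0, 0, 0], [0, 0, 0]]], claw=0, newtons=25)

```text
t: 13.7
tool_pos: [0.4835, -0.2125, 0.2577]
orientation: [-3.131, 0.251, 0.0]
force: [0.2, 0.6, 0.1]
opening: 0.0259
gripper_force: 25.0
```

>>> apply_moves(series=[[[0, 0, 0], [0, 0, 0]], [[0, 0, 0], [0, 0, 0]], [[0, 0, 0], [0, 0, 0]], [[0, 0, 0], [0, 0, 0]]])

```text
t: 14.03
tool_pos: [0.4835, -0.2125, 0.2577]
orientation: [-3.131, 0.251, 0.0]
force: [0.7, 1.6, -0.2]
opening: 0.026
gripper_force: 25.0
```

>>> apply_moves(series=[[[0, 0, -8], [0, 0, 0]], [[0, 0, -12], [0, 0, 0]], [[0, 0, -12], [0, 0, 0]], [[0, 0, -12], [0, 0, 0]], [[0, 0, -12], [0, 0, 0]], [[0, 0, -12], [0, 0, 0]], [[0, 0, -12], [0, 0, 0]], [[0, 0, -12], [0, 0, 0]], [[0, 0, -8], [0, 0, 0]], [[0, 0, 0], [0, 0, 0]], [[0, 0, 0], [0, 0, 0]], [[0, 0, 0], [0, 0, 0]]])

```text
t: 15.03
tool_pos: [0.4833, -0.2124, 0.357]
orientation: [-3.131, 0.251, 0.002]
force: [0.3, 0.2, -1.9]
opening: 0.026
gripper_force: 25.0
```

```bash
python3 - <<'E'
from h import *
np.set_printoptions(precision=4,suppress=True)
plan([.4378,.0399,.357])
snap('wrist','w5'); snap('side','s5')
W,p,d=cloud('s5'); x,y,z=W[...,0],W[...,1],W[...,2]
s=robot.read_state()['tool_pos']
near=(d>0)&(np.hypot(x-s[0],y-s[1])<.035)
for a,b in((.098,.11),(.114,.14),(.16,.20)):
    P=W[near&(z>a)&(z<b)]; print(a,len(P),P.mean(0) if len(P) else '')
P=W[near&(z>.08)&(z<.16)]; print('lowest',np.sort(P[:,2])[:8])
a=cv2.resize(p[100:240,270:410],(400,400),interpolation=3); b=cv2.resize(cv2.imread('pics/w5.png'),(533,400))[:,66:466]
cv2.imwrite('pics/z5.png',np.hstack([a,b]))
E
```

```text
t 15.0333 pos [ 0.4833 -0.2124  0.357 ] yaw_y -99.18 q [-0.51 -0.04  1.75  0.    1.43  1.22] F [ 0.31  0.22 -1.93] open 0.025972154342941596 g 24.962429702281952
shift mm [ -85.2 -241.8    0.2]
0.098 3 [ 0.4812 -0.2109  0.1084]
0.114 56 [ 0.4784 -0.2069  0.129 ]
0.16 226 [ 0.4751 -0.2029  0.1826]
lowest [0.1076 0.1086 0.109  0.111  0.1115 0.1116 0.1164 0.1165]
```

View pics/z5.png

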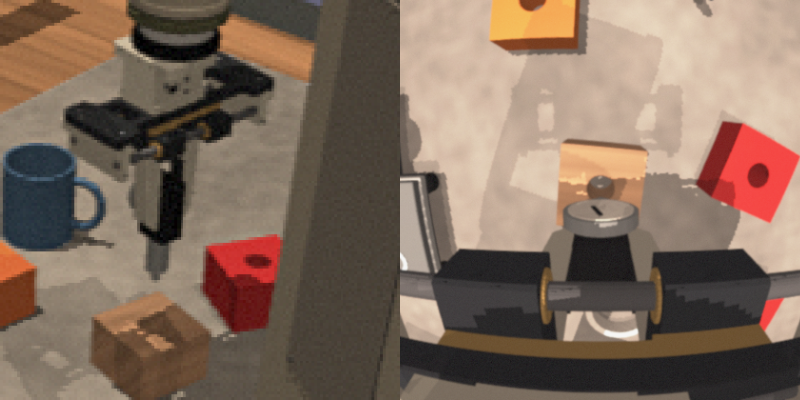

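The tester is held upright, clear of the stand, with the tip at about z=0.107 and on the tool axis. I'll move it over the ring.

>>> apply_moves(series=[[[-7.1, -20.2, 0], [0, 0, 0]], [[-7.1, -20.2, 0], [0, 0, 0]], [[-7.1, -20.2, 0], [0, 0, 0]], [[-7.1, -20.2, 0], [0, 0, 0]], [[-7.1, -20.2, 0], [0, 0, 0]], [[-7.1, -20.2, 0], [0, 0, 0]], [[-7.1, -20.2, 0], [0, 0, 0]], [[-7.1, -20.2, 0], [0, 0, 0]], [[-7.1, -20.2, 0], [0, 0, 0]], [[-7.1, -20.2, 0], [0, 0, 0]], [[-7.1, -20.2, 0], [0, 0, 0]], [[-7.1, -20.2, 0], [0, 0, 0]]])

```text
t: 16.13
tool_pos: [0.4375, 0.0413, 0.357]
orientation: [3.131, -0.252, -0.002]
force: [0.1, 0.5, -0.1]
opening: 0.0259
gripper_force: 25.0
```

>>> apply_moves(series=[[[0, 0, 0], [0, 0, 0]], [[0, 0, 8], [0, 0, 0]], [[0, 0, 8], [0, 0, 0]], [[0, 0, 8], [0, 0, 0]], [[0, 0, 8], [0, 0, 0]], [[0, 0, 6], [0, 0, 0]], [[0, 0, 0], [0, 0, 0]], [[0, 0, 0], [0, 0, 0]], [[0, 0, 0], [0, 0, 0]]])

```text
t: 16.88
tool_pos: [0.4382, 0.0401, 0.3199]
orientation: [-3.131, 0.252, -0.0]
force: [-0.2, 0.2, -1.1]
opening: 0.0259
gripper_force: 25.0
```

```bash
python3 - <<'E'
from h import *
np.set_printoptions(precision=4,suppress=True)
plan([.4378,.0409,.312])
snap('side','s6')
W,p,d=cloud('s6'); x,y,z=W[...,0],W[...,1],W[...,2]
s=robot.read_state()['tool_pos']
near=(d>0)&(np.hypot(x-s[0],y-s[1])<.02)
for a,b in((.064,.072),(.08,.105),(.12,.15)):
    m=near&(z>a)&(z<b); P=W[m]; print(a,len(P),P.mean(0) if len(P) else '',np.argwhere(m).mean(0)[::-1])
c=robot.calibration('side');E=np.array(c['extrinsics'])
q=E[:3,:3]@[.4378,.0399,.06]+E[:3,3]; u,v=q[0]/q[2]*c['fx']+c['cx'],q[1]/q[2]*c['fy']+c['cy']; print('ring px (side)',u,v)
v0,u0=int(v)-65,int(u)-60
cv2.imwrite('pics/z6.png',cv2.resize(p[v0:v0+100,u0:u0+120],(720,600),interpolation=3))
E
```

```text
t 16.8833 pos [0.4382 0.0401 0.3199] yaw_y -99.2 q [-0.03 -0.26  2.02  0.    1.38  1.71] F [-0.24  0.23 -1.1 ] open 0.025882918365380536 g 24.962464570999146
shift mm [-0.5 -0.7  7.9]
0.064 7 [0.4302 0.0419 0.0663] [274.1429 263.8571]
0.08 68 [0.433  0.0458 0.0939] [272.2647 255.0735]
0.12 116 [0.4261 0.0464 0.1344] [274.5172 242.7328]
ring px (side) 272.31248408973585 264.04922705783184
```

View pics/z6.png

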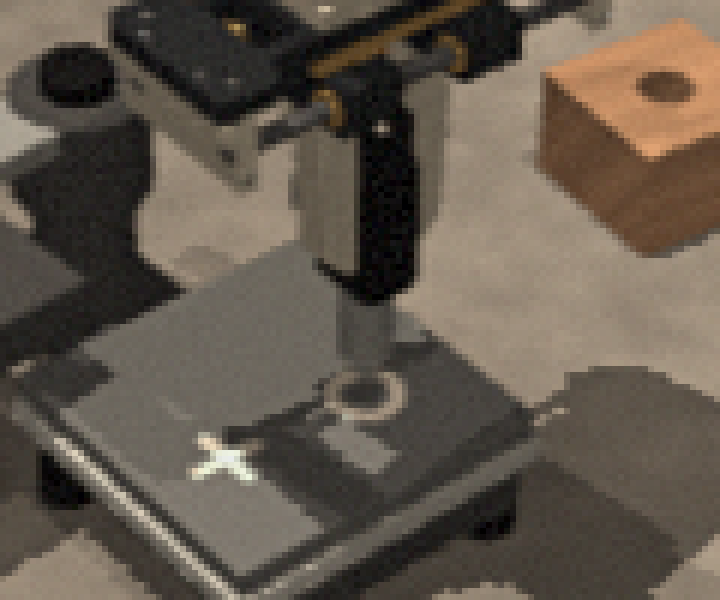

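The plunger hangs directly over the ring, centred at crop (363,393), with about 8 mm of gap. I'll lower it slowly.

>>> apply_moves(series=[[[0, 0, 2], [0, 0, 0]], [[0, 0, 2], [0, 0, 0]], [[0, 0, 2], [0, 0, 0]], [[0, 0, 2], [0, 0, 0]], [[0, 0, 1], [0, 0, 0]], [[0, 0, 1], [0, 0, 0]], [[0, 0, 0], [0, 0, 0]], [[0, 0, 0], [0, 0, 0]], [[0, 0, 0], [0, 0, 0]]])

```text
t: 17.68
tool_pos: [0.4381, 0.0403, 0.3099]
orientation: [-3.131, 0.251, 0.0]
force: [-1.3, 1.2, -1.0]
opening: 0.026
gripper_force: 25.0
```

>>> apply_moves(series=[[[0, 0, 1], [0, 0, 0]], [[0, 0, 1], [0, 0, 0]], [[0, 0, 0], [0, 0, 0]], [[0, 0, 0], [0, 0, 0]], [[0, 0, 0], [0, 0, 0]], [[0, 0, 0], [0, 0, 0]]])

```text
t: 18.18
tool_pos: [0.4381, 0.0403, 0.3078]
orientation: [-3.131, 0.251, -0.0]
force: [-0.7, 1.0, 1.9]
opening: 0.0261
gripper_force: 25.0
```

```bash
python3 - <<'E'
from h import *
F=[]
for i in range(10):
    robot.read_camera('top'); F.append(robot.read_state()['force'])
print(np.mean(F,0),np.std(F,0)); plan([.4378,.0409,.3075],-99.2)
E
```

```text
[-1.45570801  0.32924639  2.20545125] [0.37051987 0.48048029 0.39814804]
t 18.6833 pos [0.4381 0.0403 0.3078] yaw_y -99.18 q [-0.02 -0.25  2.03  0.    1.36  1.71] F [-1.48  0.78  1.55] open 0.02593124966688847 g 24.964255392551422
shift mm [-0.4 -0.5  0.3]
turn [-0. -0.  0.]
```

The mean force is 2.2 N upward. Adding the 1.7 N tester weight gives about 3.9 N at the plunger, close to half its travel. I'm handing it in.

```bash
python3 -c "
from plant import robot
print(robot.close_job())"
```

```text
the job is handed in; nothing more can be done
None
```

The job is handed in (no verdict returned): the head is swung aside to about 1.5 rad, just short of its 1.6 rad stop, and the gripper is holding the tester upright on the ring mark, pressing with about 3.9 N, which is near half the plunger's travel.

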